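# Make up two fire-tin kits

### The job

Make up the two kits, one thing flat in each tray pocket: the green tray gets the tin filled with cardboard coil, with the knobbed lid centred on top of it, and the red matchbox; the orange tray gets the empty tin and the loose cardboard coil, standing upright beside each other. It does not matter which of a tray's two pockets each takes; leave the blue matchbox, the tape roll and the jar where they are.

Things in the scene. Friction and masses are not known exactly. Their poses are not given: they have to be found in the camera images.
- tin_filled: round brass-gold tin, 60 mm diameter, 32 mm high, packed to 1.5 mm below its white rim with a brown cardboard coil that shows as rings from above; 60 to 130 g. Rigid; stands upright on the bench. Origin: centre of the underside; z up
- tin_empty: round brass-gold tin, 60 mm diameter, 32 mm high, open and empty, white inside (wall 2 mm); 35 to 70 g. Rigid; stands upright on the bench. Origin: centre of the underside; z up
- coil: loose coil of tightly wound brown cardboard, without a tin: a rigid upright cylinder 44 mm diameter, 36 mm high (the top 2 mm is a slight dome), 20 to 45 g. Origin: centre of the underside; z up
- lid: flat brass-gold tin lid, disc 64 mm diameter and 5 mm thick, with a black knob 16 mm diameter in the middle that rises from 5 to 22 mm above its underside; lies knob up. It has no lip: on a tin it simply rests on the rim; 35 to 70 g. Origin: centre of the underside; z up
- matchbox_red: red matchbox with a small blank paper label, lying flat: 60 mm (its x) x 40 mm (its y) x 24 mm high, rigid and closed, 20 to 45 g. Origin: centre of the underside; z up
- tray_green: green packing tray, 196 x 100 mm (long along its x), 9 mm high, fixed to the bench where it lies. Two square pockets side by side along x, each 92 x 92 mm inside, centred 48 mm from the origin at x = +48 mm and x = -48 mm, y = 0; walls and divider 4 mm thick, pocket floors 3 mm above the bench. Origin: centre of the underside; z up
- tray_orange: orange packing tray, 196 x 100 mm (long along its x), 9 mm high, fixed to the bench where it lies. Two square pockets side by side along x, each 92 x 92 mm inside, centred 48 mm from the origin at x = +48 mm and x = -48 mm, y = 0; walls and divider 4 mm thick, pocket floors 3 mm above the bench. Origin: centre of the underside; z up
- matchbox_blue: blue matchbox, same size as the red one (60 x 40 x 24 mm); not part of either kit, to be left alone. Origin: centre of the underside
- tape_roll: roll of black tape lying flat, 72 mm outer diameter, 50 mm hole, 24 mm high; to be left alone. Origin: centre of the underside
- jar: small closed amber glass jar with black cap, 52 mm diameter, 55 mm high; to be left alone. Origin: centre of the underside
There are look-alikes about, which are no part of the job. Of the things like the matchbox_red, leave any that is turquoise; of the rest the smaller one is meant.

How it is judged:
By the outcome, as a careful person would: the job done as asked, in the order asked, and still so for the second after the job is handed in, with the robot touching nothing.
It also fails if it takes over 115 s, if anything falls off the work surface, if the arm or the gripper's body presses on something with over 40 N, if the wrist force passes 120 N, or if a joint passes its speed limit or range.

### The arm

A 6-joint arm with a two-finger parallel gripper is mounted at the origin on the work surface. World frame = base frame: x ahead of the robot, y to its left, z up, the work surface at z = 0. Lengths are in m, angles in degrees, forces in N, time in s.
With the tool pointing down it reaches from about 0.25 to 0.725 m from the base axis. Payload 9.7 kg.
Tool frame: the origin (TCP) lies between the finger pads; the fingertips stand bot.tcp_to_tips ahead of it and the grasp point (between the pads) lies 11 mm behind it (bot.tcp_to_tips is the distance from the TCP to the fingertips, in m); z points along the fingers, y is the line along which they close (so a half turn about z gives the same grasp; the last joint's range is limited). The gripper opens to 85 mm and grips with 20 to 120 N. Pads are 22 mm wide; open, the fingers measure 114 mm over their backs; the gripper's body (76 mm by 85 mm) begins 54 mm behind the grasp point. The pads swing forward as they close: fully open they stand 13 mm farther back than shut.
Start: joints at [65.489, 4.979, 10.078, 95.1, 0, 90], TCP at [0.228, 0.5, 0.212] pointing down, gripper open.
Joint ranges: [-179.16, 179.16], [-48.56, 103.87], [-65.8, 70.77], [-126.05, 130.52], [-82.76, 87.17], [-180, 180]. Speed limits (degrees/s): [127.2, 127.2, 147.25, 180, 180, 180].

### API

Orientations are given as [roll, pitch, yaw] about the fixed x, y, z axes, in that order (R = Rz(yaw) Ry(pitch) Rx(roll)).
In Python, from workcell import bot gives the robot as it stands. The module is installed in compiled form; this text tells all that it offers.
- The arm moves only by the tool carry_out, never from a script. Its arguments are lists of equal length, an entry for each row: "linear": the shift along the world's x, y, z normalised to -1 to 1, where 1 is 2 cm, a list of three; "rotation": the turn, a rotation vector about the world's x, y, z normalised to -1 to 1, where 1 is 8 degrees, a list of three; "grip": the closure, from -1 (fully open) to 1 (shut). In form: {"linear": [[tx, ty, tz], ...], "rotation": [[rx, ry, rz], ...], "grip": [grip, ...]}. A call has 1 to 12 rows; each row shifts and turns the commanded pose from where the row before left it; what a row does not reach is not made up. A row lasts 1/10 s, in which the tool goes at most 50 mm and 8.59 degrees, less where a joint would pass 70% of its speed; a pose out of reach is approached as far as the arm can. A call with a number of a shift or a turn outside -1 to 1 is refused whole. A call with a gripper value outside its range is refused whole. The fingers move at their own pace and stop on an object; "grip_force" is the grip in N (left out, the last holds). Time passes only in rows, so rows that do not move let the fingers close. It gives the time, the measured TCP pose, the force, the opening and the grip force at its end, in the units of the state.
- bot.get_obs(): the state, without advancing time (a new reading comes with each control period).
- bot.camera(name): name is "side" or "top" or "wrist"; returns the picture (420x560x3 uint8, blue, green, red); there is no depth.
- bot.camera_model(name): a dict with "fx", "fy", "cx", "cy" (pixels), "distortion" ([k1, k2, p1, p2, k3] as OpenCV has them; the pictures are not rectified), "camera_from_world" (4x4, takes a point from world to camera coordinates). Camera axes: x right, y up, looking along -z (the intrinsics and any distortion apply to the point x, -y, -z); pixel columns grow to the right and rows downward; lengths in m; the calibration is good to about 2 mm. A picture is of the moment at which its call begins: read the wrist's pose just before it. camera_model takes no time and is no camera call; for the wrist camera it gives the pose at the moment of the call.
- bot.job_done(): hands the job in; it is judged then, once.
The state is a dict: "time": time; "q": joint angles; "qd": joint speeds; "joint_efforts": joint torques, N m; "ee_pos": TCP position; "tcp_rot": TCP orientation; "wrist_force": force on the tool from outside, world axes, zero at the start; "torque": the same for the moment, N m; "opening": finger opening in m; "grasp_force": force on a finger pad.
Only numpy, scipy, OpenCV 4.12 (cv2) and the standard library are available. Lean on these libraries where they do the work, as an engineer would, in place of code of your own. Each camera call takes 0.05 s, during which the arm holds its last target. There are 200 camera calls.

## Working session

There is one attempt and no reset: what is moved stays moved. The work goes in short steps, Python scripts to look and compute and a tool call to move; the robot and the scene stay as the last step left them, time stands still between calls to the robot, and variables do not carry over. Pictures are saved under pics/ and viewed, at most 14 in all, crops included, and the job is handed in when it is done.

Besides the shell and the picture viewer there is one more tool, called after ">>>" as name(argument=value, ...), one argument or row to a line, values as JSON. carry_out: Moves the arm, as the interface text tells. Its arguments: {"type":"object","properties":{"linear":{"type":"array","items":{"type":"array","items":{"type":"number"}}},"rotation":{"type":"array","items":{"type":"array","items":{"type":"number"}}},"grip":{"type":"array","items":{"type":"number"}},"grip_force":{"type":"number"}},"required":["linear","rotation","grip"]}

```bash
mkdir -p pics; cat > h.py <<'E'
import numpy as np,cv2
from workcell import bot
def model(n):
    m=bot.camera_model(n);K=np.array([[m['fx'],0,m['cx']],[0,m['fy'],m['cy']],[0,0,1.]])
    return K,np.array(m['distortion'],float),np.array(m['camera_from_world'])
def ray(M,px):
    K,d,T=M
    u=cv2.undistortPoints(np.array([[px]],float),K,d)[0,0]
    R=T[:3,:3];o=-R.T@T[:3,3]
    v=R.T@np.array([u[0],-u[1],-1.]);return o,v/np.linalg.norm(v)
def onz(M,px,z):
    o,v=ray(M,px);return o+v*(z-o[2])/v[2]
def tri(a,b):
    A=np.zeros((3,3));c=np.zeros(3);
    for o,v in(a,b):
        P=np.eye(3)-np.outer(v,v);A+=P;c+=P@o
    x=np.linalg.solve(A,c);return x,[np.linalg.norm((np.eye(3)-np.outer(v,v))@(x-o)) for o,v in(a,b)]
def proj(M,P):
    K,d,T=M;p=T[:3,:3]@np.array(P)+T[:3,3]
    return cv2.projectPoints(np.array([[p[0],-p[1],-p[2]]]),np.zeros(3),np.zeros(3),K,d)[0][0,0]
E
python3 - <<'E'
from h import *
for n in('top','side'):
    cv2.imwrite(f'pics/{n}0.png',cv2.resize(bot.camera(n),(784,588),interpolation=cv2.INTER_CUBIC))
    M=model(n);print(n,M[0][0,0],M[1],-M[2][:3,:3].T@M[2][:3,3])
o=bot.get_obs();print({k:np.round(v,3) for k,v in o.items()},bot.tcp_to_tips)
E
```

```text
top 516.731957277601 [-0.10958847  0.          0.          0.          0.        ] [0.33759205 0.00181955 1.18292028]
side 444.33398033191975 [0.01843831 0.         0.         0.         0.        ] [0.43655209 0.80977348 0.53000226]
{'time': np.float64(0.1), 'q': array([65.49 ,  5.008, 10.039, 95.101,  0.   , 90.001]), 'qd': array([-0.05 , -0.007,  0.185, -0.015, -0.04 , -0.012]), 'joint_efforts': array([-0.0000e+00, -5.2156e+01,  4.6565e+01,  1.6000e-02,  0.0000e+00,
       -0.0000e+00]), 'ee_pos': array([0.228, 0.5  , 0.211]), 'tcp_rot': array([-179.929,   -0.   ,  155.488]), 'wrist_force': array([ 0.266, -0.027,  0.532]), 'torque': array([-0.025,  0.027,  0.017]), 'grasp_force': np.float64(0.0), 'opening': np.float64(0.086)} 0.008
```

View pics/top0.png

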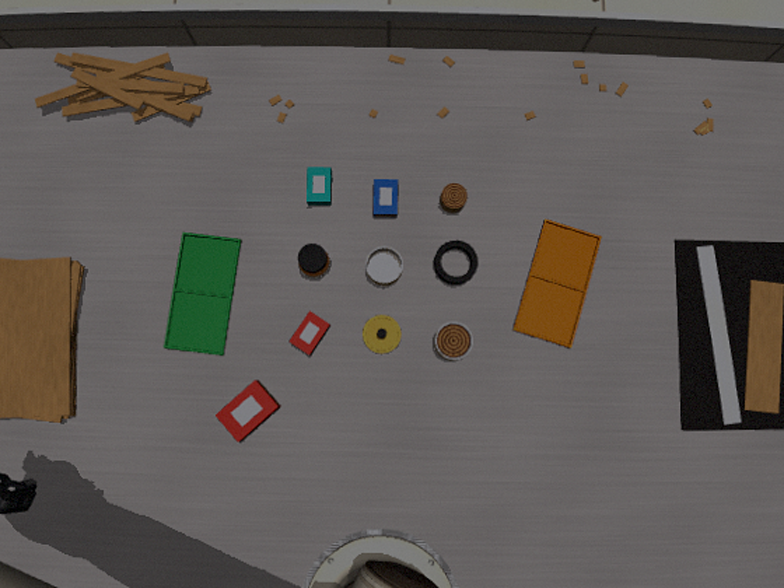

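View pics/side0.png

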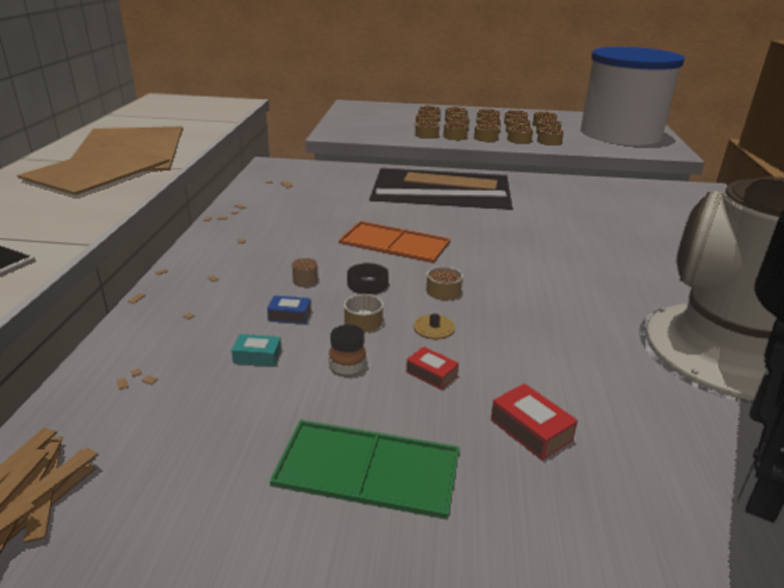

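Top view (1.4x picture): the red-box candidates are the small red box (310,333), the big red box (248,410) and the turquoise box (319,185). The tin candidates are the filled tin (453,341), the empty tin (384,266), the loose coil (454,196), and the tape (456,262). I choose the smaller red box; the lid is at (381,334). Next I check these in a close crop.

```bash
python3 - <<'E'
import cv2
from h import *
t=bot.camera('top');s=bot.camera('side');np.save('t.npy',t);np.save('s.npy',s)
# x4 crops
cv2.imwrite('pics/topc.png',cv2.resize(t[110:260,200:350],(600,600),interpolation=cv2.INTER_CUBIC))
cv2.imwrite('pics/sidec.png',cv2.resize(s[175:285,190:340],(750,550),interpolation=cv2.INTER_CUBIC))
a=cv2.resize(t[150:260,110:180],(350,550),interpolation=cv2.INTER_CUBIC);b=cv2.resize(t[150:260,360:435],(375,550),interpolation=cv2.INTER_CUBIC)
cv2.imwrite('pics/trays.png',np.hstack([a,b]))
E
```

```text
(no output)
```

View pics/topc.png

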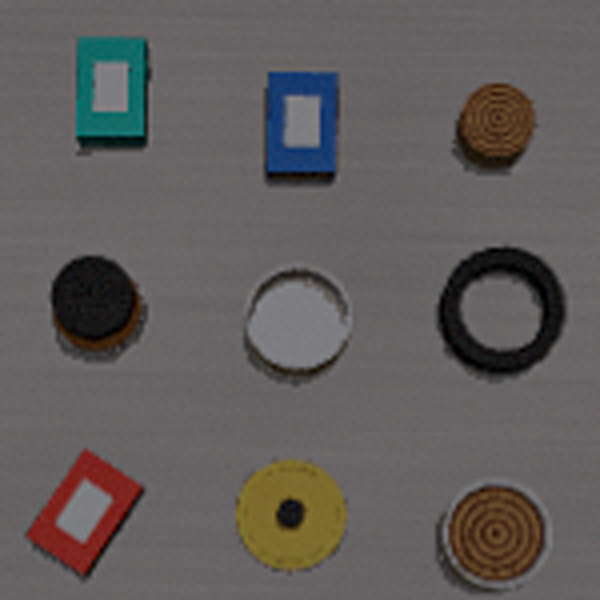

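View pics/sidec.png

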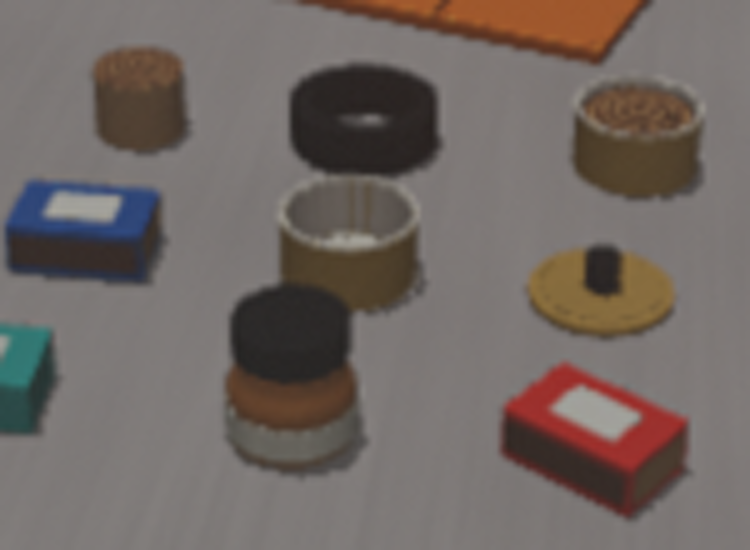

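View pics/trays.png

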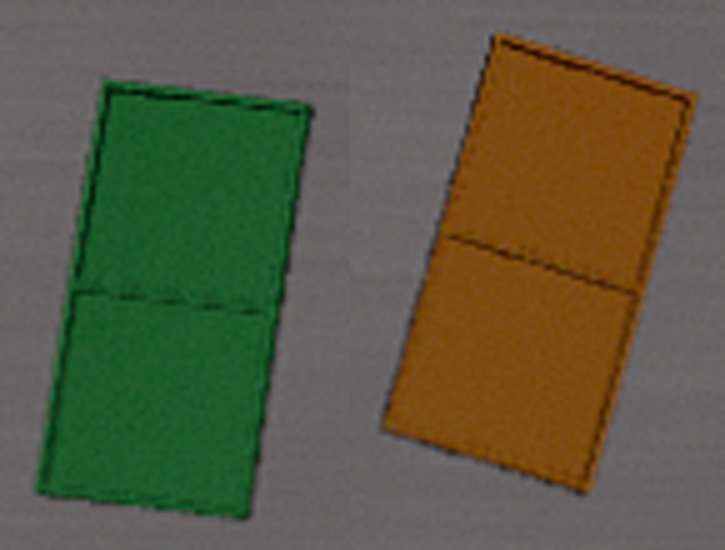

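The crop confirms the choice: the small red box is at (86,513), the lid at (291,514), the filled tin's rim at (496,534), the empty tin at (300,317) and the coil at (498,121). The trays' outer corners are readable too. Now I triangulate.

```bash
python3 - <<'E'
from h import *
t,s=model('top'),model('side')
T=lambda p:((p[0]+.5)/4-.5+200,(p[1]+.5)/4-.5+110)
S=lambda p:((p[0]+.5)/5-.5+190,(p[1]+.5)/5-.5+175)
for n,a,b in[('coil',(498,121),(139,70)),('empty',(300,317),(349,213)),('filled',(496,534),(638,107)),('lidknob',(291,513),(603,252)),('liddisc',(291,514),(602,287)),
 ('r1',(85,450),(503,410)),('r2',(144,487),(565,365)),('r3',(86,577),(687,428)),('r4',(28,533),(632,475)),('blue',(302,121),(86,207)),('jar',(94,298),(291,312))]:
    x,e=tri(ray(t,T(a)),ray(s,S(b)));print(n,np.round(x*1000,1),np.round(np.array(e)*1000,1))
# red corners on z=24
rc=np.array([onz(t,T(p),.024) for p in((85,450),(144,487),(86,577),(28,533))])
print(np.round(rc*1000,1),rc.mean(0),[np.linalg.norm(rc[i]-rc[i-1]) for i in range(4)],[np.degrees(np.arctan2(*(rc[i]-rc[i-1])[1::-1])) for i in range(4)])
G=lambda p:((p[0]+.5)/5-.5+110,(p[1]+.5)/5-.5+150)
O=lambda p:((p[0]-350+.5)/5-.5+360,(p[1]+.5)/5-.5+150)
for n,f,P in(('green',G,[(104,80),(313,105),(247,518),(38,493)]),('orange',O,[(494,36),(697,95),(588,492),(383,430)])):
    c=np.array([onz(t,f(p),.009) for p in P]);print(n,np.round(c*1000,1).tolist(),c.mean(0),[round(np.linalg.norm(c[i]-c[i-1]),4) for i in range(4)],[round(np.degrees(np.arctan2(*(c[i]-c[i-1])[1::-1])),1) for i in range(4)])
# side check of tray corner heights: side0 pixels /1.4
D=lambda p:((p[0]+.5)/1.4-.5,(p[1]+.5)/1.4-.5)
for n,f,a,b in[('g',G,(104,80),(301,424)),('g',G,(313,105),(275,485)) ,('g',G,(247,518),(447,512)),('g',G,(38,493),(459,460)),('o',O,(494,36),(340,240)),('o',O,(697,95),(363,224)),('o',O,(588,492),(450,239)),('o',O,(383,430),(438,258))]:
    x,e=tri(ray(t,f(a)),ray(s,D(b)));print(n,np.round(x*1000,1),np.round(np.array(e)*1000,1))
E
```

```text
coil [ 667.4 -109.    32.8] [0.2 0.2]
empty [550.7   2.8  31.1] [0.5 0.5]
filled [ 429.8 -108.7   32.5] [0.2 0.2]
lidknob [440.5   5.8  23.2] [0. 0.]
liddisc [440.6   5.9   5.6] [0.8 0.8]
r1 [473.8 123.1  22.5] [0.2 0.2]
r2 [452.7  89.1  21.9] [1. 1.]
r3 [402.8 120.5  19.3] [0.4 0.4]
r4 [424.8 154.   21. ] [1.6 1.6]
blue [666.6   3.7  24.5] [1.1 1.1]
jar [555.6 117.5  55.8] [0.5 0.5]
[[473.8 122.9  24. ]
 [453.5  88.9  24. ]
 [402.2 120.   24. ]
 [426.2 153.5  24. ]] [0.43891995 0.12134429 0.024     ] [np.float64(0.0565996284567846), np.float64(0.039610330685840626), np.float64(0.05999691451770781), np.float64(0.04121299846581184)] [np.float64(-32.72991332744574), np.float64(-120.89673086644832), np.float64(148.76853273072024), np.float64(54.33589352067927)]
green [[604.8, 342.2, 9.0], [594.3, 242.5, 9.0], [401.4, 263.8, 9.0], [410.6, 361.5, 9.0]] [0.50275731 0.30250513 0.009     ] [np.float64(0.1952), np.float64(0.1003), np.float64(0.194), np.float64(0.0981)] [np.float64(-5.7), np.float64(-96.0), np.float64(173.7), np.float64(84.7)]
orange [[637.0, -262.7, 9.0], [610.9, -358.8, 9.0], [423.7, -303.1, 9.0], [450.7, -208.6, 9.0]] [ 0.53056087 -0.28326364  0.009     ] [np.float64(0.194), np.float64(0.0996), np.float64(0.1952), np.float64(0.0983)] [np.float64(-16.2), np.float64(-105.2), np.float64(163.4), np.float64(74.1)]
g [580.3 321.9  75.4] [9.1 9.1]
g [621.1 263.3 -89.3] [5.2 5.2]
g [406.6 284.  -81.8] [0.2 0.2]
g [405.3 344.2  66.1] [1.7 1.7]
o [ 635.3 -262.8    8.5] [1.7 1.7]
o [ 607.6 -360.9    1.6] [4.8 4.8]
o [ 423.2 -303.5    7.1] [0.7 0.7]
o [ 446.5 -207.6   12.8] [3.8 3.8]
```

>>> carry_out(
  linear=[
    [0.33,-1,0],
    [0.33,-1,0],
    [0.33,-1,0],
    [0.33,-1,0],
    [0.33,-1,0],
    [0.33,-1,0],
    [0.33,-1,0],
    [0.33,-1,0],
    [0.33,-1,0],
    [0.33,-1,0],
    [0.33,-1,0],
    [0.33,-1,0],
  ],
  rotation=[
    [0,0,0],
    [0,0,0],
    [0,0,0],
    [0,0,0],
    [0,0,0],
    [0,0,0],
    [0,0,0],
    [0,0,0],
    [0,0,0],
    [0,0,0],
    [0,0,0],
    [0,0,0],
  ],
  grip=[-1,-1,-1,-1,-1,-1,-1,-1,-1,-1,-1,-1],
  grip_force=40,
)

```text
time: 1.4
ee_pos: [0.3075, 0.2596, 0.2115]
tcp_rot: [-180.0, -0.0, 155.5]
wrist_force: [0.6, 0.5, 1.4]
opening: 0.0853
grasp_force: 0.0
```

```bash
python3 - <<'E'
from h import *
o=bot.get_obs();print(np.round(o['q'],1),o['ee_pos'],o['tcp_rot'],o['time'])
E
```

```text
[ 40.2 -15.   -8.5  96.5   0.   64.7] [0.3074544  0.25958027 0.21150657] [-1.79995637e+02 -2.98215314e-03  1.55499560e+02] 1.4
```

>>> carry_out(
  linear=[
    [0.33,-1,0],
    [0.33,-1,0],
    [0.33,-1,0],
    [0.33,-1,0],
    [0.33,-1,0],
    [0.33,-1,0],
    [0.33,-1,0],
    [0.33,-1,0],
    [0.33,-1,0],
    [0.33,-1,0],
    [0.33,-1,0],
    [0.33,-1,0],
  ],
  rotation=[
    [0,0,0],
    [0,0,0],
    [0,0,0],
    [0,0,0],
    [0,0,0],
    [0,0,0],
    [0,0,0],
    [0,0,0],
    [0,0,0],
    [0,0,0],
    [0,0,0],
    [0,0,0],
  ],
  grip=[-1,-1,-1,-1,-1,-1,-1,-1,-1,-1,-1,-1],
)

```text
time: 2.6
ee_pos: [0.3867, 0.0195, 0.2116]
tcp_rot: [180.0, 0.0, 155.5]
wrist_force: [-0.7, 0.1, -0.6]
opening: 0.0856
grasp_force: 0.0
```

```bash
python3 - <<'E'
from h import *
M=model('wrist');im=bot.camera('wrist');cv2.imwrite('pics/w1.png',im)
for n,P in dict(lid=(.4405,.0058,.0225),filled=(.4298,-.1087,.032),empty=(.5507,.0028,.032),red=(.4389,.1213,.024)).items(): print(n,proj(M,P).round(0))
E
```

```text
lid [288. 229.]
filled [193. 263.]
empty [323. 312.]
red [383. 186.]
```

View pics/w1.png

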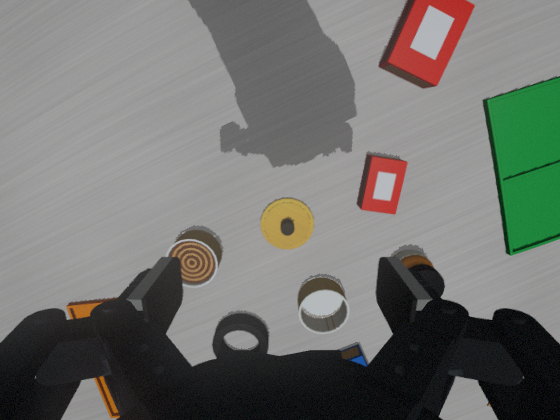

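The wrist view shows the lid's knob at (288,230), the filled rim at (193,263), the empty rim at (323,311) and the red label at (384,186). All are within about 1 px of where my measurements project, so I go for the filled tin.

>>> carry_out(
  linear=[
    [0.31,-0.918,-0.5],
    [0.31,-0.918,-0.5],
    [0.31,-0.918,-0.5],
    [0.31,-0.918,-0.5],
    [0.31,-0.918,-0.5],
    [0.31,-0.918,-0.5],
    [0.31,-0.918,-0.5],
    [0,0,-1],
    [0,0,-1],
    [0,0,-1],
    [0,0,-1],
    [0,0,-1],
  ],
  rotation=[
    [0,0,0],
    [0,0,0],
    [0,0,0],
    [0,0,0],
    [0,0,0],
    [0,0,0],
    [0,0,0],
    [0,0,0],
    [0,0,0],
    [0,0,0],
    [0,0,0],
    [0,0,0],
  ],
  grip=[-1,-1,-1,-1,-1,-1,-1,-1,-1,-1,-1,-1],
)

```text
time: 3.85
ee_pos: [0.4298, -0.1079, 0.0407]
tcp_rot: [180.0, -0.0, 155.5]
wrist_force: [0.2, 0.8, 0.4]
opening: 0.0852
grasp_force: 0.0
```

>>> carry_out(
  linear=[
    [0,0,-0.5],
    [0,0,-0.5],
    [0,0,0],
    [0,0,0],
    [0,0,0],
    [0,0,0],
    [0,0,0],
    [0,0,0],
    [0,0,0],
    [0,0,0],
    [0,0,0],
    [0,0,0],
  ],
  rotation=[
    [0,0,0],
    [0,0,0],
    [0,0,0],
    [0,0,0],
    [0,0,0],
    [0,0,0],
    [0,0,0],
    [0,0,0],
    [0,0,0],
    [0,0,0],
    [0,0,0],
    [0,0,0],
  ],
  grip=[-1,-1,-1,1,1,1,1,1,1,1,1,1],
)

```text
time: 5.05
ee_pos: [0.43, -0.1081, 0.0216]
tcp_rot: [-180.0, -0.0, 155.5]
wrist_force: [-0.3, 0.1, 0.3]
opening: -0.0001
grasp_force: 0.0
```

```bash
python3 - <<'E'
from h import *
im=bot.camera('side');w=bot.camera('wrist')
a=cv2.resize(im[100:310,180:460],(560,420),interpolation=cv2.INTER_CUBIC)
cv2.imwrite('pics/c1.png',np.vstack([a,cv2.resize(w,(240,180))[:, :].repeat(1,0) if 0 else np.zeros((1,560,3),np.uint8)]))
cv2.imwrite('pics/w2.png',w)
E
```

```text
(no output)
```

View pics/c1.png

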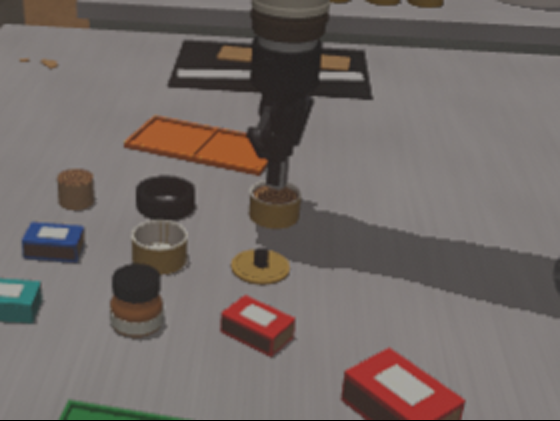

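View pics/w2.png

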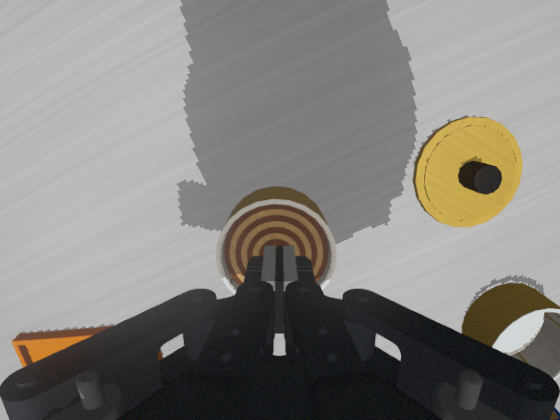

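```bash
python3 - <<'E'
from h import *
M=model('wrist');o=bot.get_obs();p=o['ee_pos'];print(p,o['wrist_force'],o['grasp_force'],o['opening'])
for z in(-.008,0,.011,.02):print(z,proj(M,p+[0,0,z]).round(0))
print('rim',proj(M,(.4298,-.1087,.032)),'cam',-M[2][:3,:3].T@M[2][:3,3])
E
```

```text
[ 0.42997077 -0.10810692  0.02159381] [0.12424499 0.16129363 0.70960043] 0.0 -0.0003477965355714669
-0.008 [279. 243.]
0 [279. 248.]
0.011 [279. 257.]
0.02 [279. 264.]
rim [278.23595807 256.20630099] cam [ 0.3682673  -0.08028498  0.18549514]
```

The fingers closed empty above the tin's coil, with the tips at about (279,246). The tin has not moved, so the open fingertips stand higher than I took them to. I reopen, go lower and watch the force.

>>> carry_out(
  linear=[
    [0,0,0],
    [0,0,0],
    [0,0,0],
    [0,0,0],
    [0,0,0],
    [0,0,0],
    [0,0,0],
    [0,0,0],
    [0,0,-0.2],
    [0,0,-0.2],
    [0,0,-0.2],
    [0,0,0],
  ],
  rotation=[
    [0,0,0],
    [0,0,0],
    [0,0,0],
    [0,0,0],
    [0,0,0],
    [0,0,0],
    [0,0,0],
    [0,0,0],
    [0,0,0],
    [0,0,0],
    [0,0,0],
    [0,0,0],
  ],
  grip=[-1,-1,-1,-1,-1,-1,-1,-1,-1,-1,-1,-1],
)

```text
time: 6.35
ee_pos: [0.4295, -0.108, 0.0088]
tcp_rot: [-180.0, -0.1, 155.5]
wrist_force: [0.4, -0.2, -0.5]
opening: 0.0855
grasp_force: 0.0
```

>>> carry_out(
  linear=[
    [0,0,-0.1],
    [0,0,-0.1],
    [0,0,0],
    [0,0,0],
    [0,0,0],
    [0,0,0],
    [0,0,0],
  ],
  rotation=[
    [0,0,0],
    [0,0,0],
    [0,0,0],
    [0,0,0],
    [0,0,0],
    [0,0,0],
    [0,0,0],
  ],
  grip=[-1,-1,1,1,1,1,1],
  grip_force=25,
)

```text
time: 7.05
ee_pos: [0.4301, -0.1081, 0.0064]
tcp_rot: [180.0, 0.0, 155.5]
wrist_force: [-2.0, 0.8, 5.3]
opening: 0.0571
grasp_force: 25.3
```

>>> carry_out(
  linear=[
    [0,0,0],
    [0,0,0],
    [0,0,0],
    [0,0,0],
    [0,0,-0.1],
    [0,0,-0.1],
    [0,0,-0.1],
    [0,0,-0.1],
    [0,0,0],
  ],
  rotation=[
    [0,0,0],
    [0,0,0],
    [0,0,0],
    [0,0,0],
    [0,0,0],
    [0,0,0],
    [0,0,0],
    [0,0,0],
    [0,0,0],
  ],
  grip=[-1,-1,-1,-1,-1,-1,-1,-1,-1],
)

```text
time: 7.95
ee_pos: [0.4298, -0.108, -0.0028]
tcp_rot: [-180.0, -0.0, 155.5]
wrist_force: [0.2, -0.3, -0.8]
opening: 0.0855
grasp_force: 0.0
```

>>> carry_out(
  linear=[
    [0,0,0],
    [0,0,0],
    [0,0,0],
    [0,0,0],
    [0,0,0],
    [0,0,0],
  ],
  rotation=[
    [0,0,0],
    [0,0,0],
    [0,0,0],
    [0,0,0],
    [0,0,0],
    [0,0,0],
  ],
  grip=[1,1,1,1,1,1],
)

```text
time: 8.55
ee_pos: [0.4302, -0.1081, -0.0018]
tcp_rot: [180.0, 0.0, 155.5]
wrist_force: [-1.7, 0.8, 5.4]
opening: 0.0593
grasp_force: 26.5
```

```bash
python3 - <<'E'
from h import *
im=bot.camera('wrist');cv2.imwrite('pics/w3.png',im[150:420,100:460])
M=model('wrist');p=bot.get_obs()['ee_pos'];T=M[2];print(p,T[:3,:3]@[0,0,-1])
E
```

```text
[ 0.43015298 -0.10812297 -0.00187238] [-0.00099682  0.26419068 -0.96446995]
```

View pics/w3.png

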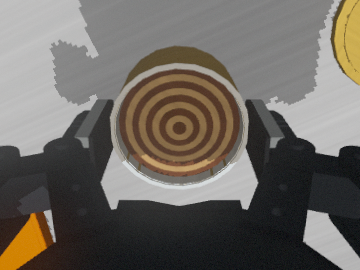

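The tin is now between the pads, with its rim centre at (180,127) in the crop and an opening of 59 mm. I lift and carry it to the near green pocket at (0.455, 0.3075).

>>> carry_out(
  linear=[
    [0,0,0.5],
    [0,0,1],
    [0,0,1],
    [0,0,1],
    [0,0,1],
    [0,0.5,0.5],
    [0.1,1,0],
    [0.1,1,0],
    [0.1,1,0],
    [0.1,1,0],
    [0.1,1,0],
    [0.1,1,0],
  ],
  rotation=[
    [0,0,0],
    [0,0,0],
    [0,0,0],
    [0,0,0],
    [0,0,0],
    [0,0,0],
    [0,0,0],
    [0,0,0],
    [0,0,0],
    [0,0,0],
    [0,0,0],
    [0,0,0],
  ],
  grip=[1,1,1,1,1,1,1,1,1,1,1,1],
)

```text
time: 9.8
ee_pos: [0.4416, 0.0233, 0.0974]
tcp_rot: [-180.0, -0.0, 155.5]
wrist_force: [-0.4, 0.7, -0.0]
opening: 0.0591
grasp_force: 27.2
```

>>> carry_out(
  linear=[
    [0.05,1,0],
    [0.05,1,0],
    [0.05,1,0],
    [0.05,1,0],
    [0.05,1,0],
    [0.05,1,0],
    [0.05,1,0],
    [0.05,1,0],
    [0.05,1,0],
    [0.05,1,0],
    [0.05,1,0],
    [0.05,1,0],
  ],
  rotation=[
    [0,0,0],
    [0,0,0],
    [0,0,0],
    [0,0,0],
    [0,0,0],
    [0,0,0],
    [0,0,0],
    [0,0,0],
    [0,0,0],
    [0,0,0],
    [0,0,0],
    [0,0,0],
  ],
  grip=[1,1,1,1,1,1,1,1,1,1,1,1],
)

```text
time: 11.0
ee_pos: [0.4533, 0.2632, 0.0974]
tcp_rot: [-180.0, -0.0, 155.5]
wrist_force: [-0.4, -0.6, -0.8]
opening: 0.0592
grasp_force: 27.2
```

>>> carry_out(
  linear=[
    [0.04,0.738,0],
    [0.04,0.738,0],
    [0,0.738,0],
    [0,0,0],
    [0,0,-1],
    [0,0,-1],
    [0,0,-1],
    [0,0,-1],
    [0,0,-0.35],
    [0,0,-0.35],
    [0,0,-0.1],
    [0,0,0],
  ],
  rotation=[
    [0,0,0],
    [0,0,0],
    [0,0,0],
    [0,0,0],
    [0,0,0],
    [0,0,0],
    [0,0,0],
    [0,0,0],
    [0,0,0],
    [0,0,0],
    [0,0,0],
    [0,0,0],
  ],
  grip=[1,1,1,1,1,1,1,1,1,1,1,1],
)

```text
time: 12.2
ee_pos: [0.4558, 0.3063, 0.0021]
tcp_rot: [180.0, 0.0, 155.5]
wrist_force: [-0.2, -0.7, -0.1]
opening: 0.0589
grasp_force: 27.2
```

>>> carry_out(
  linear=[
    [0,0,0],
    [0,0,0],
    [0,0,0],
    [0,0,0],
    [0,0,0],
    [0,0,1],
    [0,0,1],
    [0,0,1],
    [0,0,1],
  ],
  rotation=[
    [0,0,0],
    [0,0,0],
    [0,0,0],
    [0,0,0],
    [0,0,0],
    [0,0,0],
    [0,0,0],
    [0,0,0],
    [0,0,0],
  ],
  grip=[-1,-1,-1,-1,-1,-1,-1,-1,-1],
)

```text
time: 13.1
ee_pos: [0.4555, 0.3062, 0.0824]
tcp_rot: [180.0, 0.0, 155.5]
wrist_force: [0.8, 0.5, -0.5]
opening: 0.0855
grasp_force: 0.0
```

```bash
python3 - <<'E'
from h import *
M=model('wrist');p=bot.get_obs()['ee_pos']
u=np.array([-.912,.41,0])
for w in(.009,.011):print([ (d,proj(M,p+u*w+[0,0,d/1000]).round(1).tolist()) for d in(-8,0,8,16,24)])
# rim check of placed tin
cv2.imwrite('pics/w4.png',bot.camera('wrist')[100:420,60:500])
print('rim expect',proj(M,(.455,.3075,.035))-[60,100],proj(M,(.455,.3075,.035)))
E
```

```text
[(-8, [279.3, 227.3]), (0, [279.4, 232.2]), (8, [279.4, 237.6]), (16, [279.4, 243.4]), (24, [279.5, 249.9])]
[(-8, [279.3, 223.8]), (0, [279.3, 228.6]), (8, [279.4, 233.8]), (16, [279.4, 239.5]), (24, [279.4, 245.9])]
rim expect [220.79216521 119.57376859] [280.79216521 219.57376859]
```

View pics/w4.png

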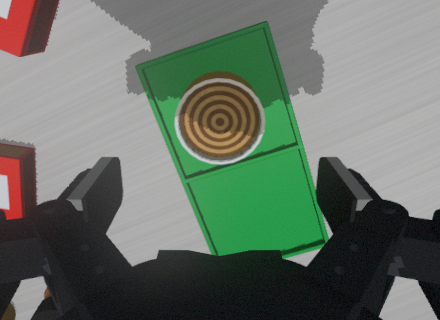

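The tin sits in the near green pocket, with its rim at (221,121) against (221,120) predicted. Next is the lid. I set the fingers narrow and measure the real tip height with the side camera.

>>> carry_out(
  linear=[
    [-0.05,-1,0],
    [-0.05,-1,0],
    [-0.05,-1,0],
    [-0.05,-1,0],
    [-0.05,-1,0],
    [-0.05,-1,0],
    [-0.05,-1,0],
    [-0.05,-1,0],
    [-0.05,-1,0],
    [-0.05,-1,0],
    [-0.05,-1,0],
    [-0.05,-1,0],
  ],
  rotation=[
    [0,0,0],
    [0,0,0],
    [0,0,0],
    [0,0,0],
    [0,0,0],
    [0,0,0],
    [0,0,0],
    [0,0,0],
    [0,0,0],
    [0,0,0],
    [0,0,0],
    [0,0,0],
  ],
  grip=[-1,-1,-1,-1,-1,-1,-1,-1,-1,-1,-1,-1],
)

```text
time: 14.35
ee_pos: [0.4427, 0.0647, 0.0806]
tcp_rot: [-180.0, -0.1, 155.5]
wrist_force: [0.4, 0.0, -0.9]
opening: 0.0855
grasp_force: 0.0
```

>>> carry_out(
  linear=[
    [-0.05,-1,0],
    [-0.05,-1,0],
    [-0.05,-1,0],
    [0,-0.02,0],
    [0,0,0],
    [0,0,0],
    [0,0,0],
  ],
  rotation=[
    [0,0,0],
    [0,0,0],
    [0,0,0],
    [0,0,0],
    [0,0,0],
    [0,0,0],
    [0,0,0],
  ],
  grip=[0.3,0.3,0.3,0.3,0.3,0.3,0.3],
)

```text
time: 15.05
ee_pos: [0.4405, 0.0063, 0.0814]
tcp_rot: [-180.0, -0.0, 155.5]
wrist_force: [-0.2, -0.8, -0.9]
opening: 0.0297
grasp_force: 0.0
```

```bash
python3 - <<'E'
from h import *
M=model('side');o=bot.get_obs();p=o['ee_pos'];print(p,o['opening'])
im=bot.camera('side')
for z in (0,.022,.06,.08,.1,.12):print(z,proj(M,[p[0],p[1],z]).round(1))
W=model('wrist');print('lid knob expected in wrist',proj(W,(.4405,.0058,.022)))
a=im[150:260,260:360];b=bot.camera('wrist')[170:330,200:360]
cv2.imwrite('pics/s5.png',np.hstack([cv2.resize(a,(400,440),interpolation=cv2.INTER_CUBIC),cv2.resize(b,(400,440))]))
E
```

```text
[0.4404643  0.00634196 0.08138178] 0.029665677251260313
0 [309.5 234.2]
0.022 [310.1 225.6]
0.06 [311.3 210.3]
0.08 [311.9 201.9]
0.1 [312.5 193.4]
0.12 [313.1 184.7]
lid knob expected in wrist [278.51925393 216.12245631]
```

View pics/s5.png

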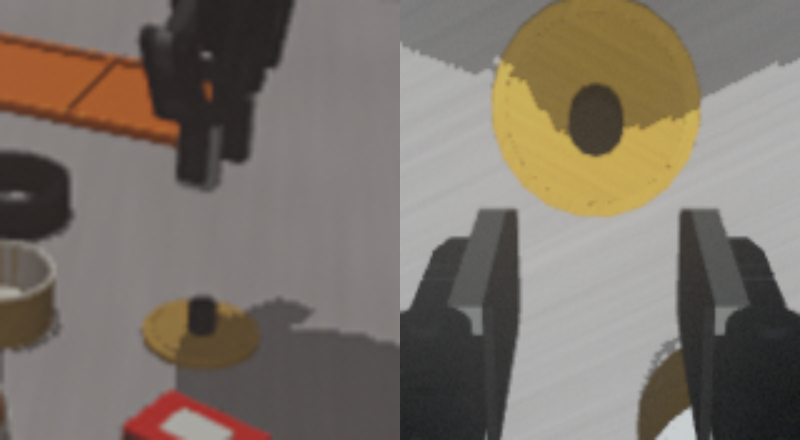

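The side crop shows the fingertips at (197,188) and (236,162), so z ≈ 0.099, which is about 18 mm above the reported TCP at a 30 mm opening. The lid's knob at (596,120) agrees with the (596,127) expected for its top. I will use this measured offset.

>>> carry_out(
  linear=[
    [0,0,-1],
    [0,0,-1],
    [0,0,-1],
    [0,0,-1],
    [0,0,-0.2],
    [0,0,-0.15],
    [0,0,0],
    [0,0,0],
    [0,0,0],
    [0,0,0],
    [0,0,0],
  ],
  rotation=[
    [0,0,0],
    [0,0,0],
    [0,0,0],
    [0,0,0],
    [0,0,0],
    [0,0,0],
    [0,0,0],
    [0,0,0],
    [0,0,0],
    [0,0,0],
    [0,0,0],
  ],
  grip=[0.3,0.3,0.3,0.3,0.3,0.3,0.3,1,1,1,1],
  grip_force=30,
)

```text
time: 16.25
ee_pos: [0.4413, 0.0059, -0.0044]
tcp_rot: [180.0, 0.1, 155.5]
wrist_force: [-0.7, 0.1, 6.0]
opening: 0.0137
grasp_force: 29.5
```

>>> carry_out(
  linear=[
    [0,0,0],
    [0,0,0],
    [0,0,0],
    [0,0,-0.1],
    [0,0,-0.1],
    [0,0,0],
  ],
  rotation=[
    [0,0,0],
    [0,0,0],
    [0,0,0],
    [0,0,0],
    [0,0,0],
    [0,0,0],
  ],
  grip=[0.3,0.3,0.3,0.3,0.3,0.3],
)

```text
time: 16.85
ee_pos: [0.4403, 0.0058, -0.0099]
tcp_rot: [-180.0, -0.0, 155.5]
wrist_force: [0.2, -0.5, 0.2]
opening: 0.0295
grasp_force: 0.0
```

>>> carry_out(
  linear=[
    [0,0,0],
    [0,0,0],
    [0,0,0],
    [0,0,0],
  ],
  rotation=[
    [0,0,0],
    [0,0,0],
    [0,0,0],
    [0,0,0],
  ],
  grip=[1,1,1,1],
)

```text
time: 17.25
ee_pos: [0.4406, 0.0058, -0.0094]
tcp_rot: [-180.0, -0.0, 155.5]
wrist_force: [-0.6, 0.4, 0.0]
opening: 0.0141
grasp_force: 29.2
```

>>> carry_out(
  linear=[
    [0,0,0.5],
    [0,0,1],
    [0,0,1],
    [0,0,1],
    [0,0,1],
    [0,0,1],
    [0.05,1,0],
    [0.05,1,0],
    [0.05,1,0],
    [0.05,1,0],
    [0.05,1,0],
    [0.05,1,0],
  ],
  rotation=[
    [0,0,0],
    [0,0,0],
    [0,0,0],
    [0,0,0],
    [0,0,0],
    [0,0,0],
    [0,0,0],
    [0,0,0],
    [0,0,0],
    [0,0,0],
    [0,0,0],
    [0,0,0],
  ],
  grip=[1,1,1,1,1,1,1,1,1,1,1,1],
)

```text
time: 18.45
ee_pos: [0.4466, 0.1267, 0.1014]
tcp_rot: [180.0, 0.0, 155.5]
wrist_force: [0.5, -0.0, -0.9]
opening: 0.0143
grasp_force: 29.3
```

>>> carry_out(
  linear=[
    [0.05,1,0],
    [0.05,1,0],
    [0.05,1,0],
    [0.05,1,0],
    [0.05,1,0],
    [0.05,1,0],
    [0.05,1,0],
    [0.05,1,0],
    [0.05,0.5,0],
    [0.05,0.5,0],
    [0,0,0],
    [0,0,0],
  ],
  rotation=[
    [0,0,0],
    [0,0,0],
    [0,0,0],
    [0,0,0],
    [0,0,0],
    [0,0,0],
    [0,0,0],
    [0,0,0],
    [0,0,0],
    [0,0,0],
    [0,0,0],
    [0,0,0],
  ],
  grip=[1,1,1,1,1,1,1,1,1,1,1,1],
)

```text
time: 19.65
ee_pos: [0.4566, 0.3054, 0.1006]
tcp_rot: [-180.0, -0.0, 155.5]
wrist_force: [-0.3, 0.4, 0.2]
opening: 0.0142
grasp_force: 29.3
```

>>> carry_out(
  linear=[
    [-0.04,0.04,0],
    [0,0,-1],
    [0,0,-1],
    [0,0,-1],
    [0,0,-0.3],
    [0,0,-0.3],
    [0,0,-0.1],
    [0,0,0],
  ],
  rotation=[
    [0,0,0],
    [0,0,0],
    [0,0,0],
    [0,0,0],
    [0,0,0],
    [0,0,0],
    [0,0,0],
    [0,0,0],
  ],
  grip=[1,1,1,1,1,1,1,1],
)

```text
time: 20.45
ee_pos: [0.456, 0.3066, 0.0271]
tcp_rot: [180.0, 0.0, 155.5]
wrist_force: [-0.0, -0.3, -0.2]
opening: 0.0137
grasp_force: 29.3
```

```bash
python3 - <<'E'
from h import *
o=bot.get_obs();print(o['ee_pos'],o['wrist_force'])
W=bot.camera('wrist');S=bot.camera('side');np.save('w6.npy',W)
M=model('side');c=proj(M,(.4557,.3065,.035));print('side rim',c,'wrist rim',proj(model('wrist'),(.4557,.3065,.035)))
x,y=int(c[0]),int(c[1]);print('side crop origin',x-50,y-55)
cv2.imwrite('pics/s6.png',np.hstack([cv2.resize(S[y-55:y+55,x-50:x+50],(400,440),interpolation=cv2.INTER_CUBIC),cv2.resize(W[150:370,180:380],(400,440))]))
E
```

```text
[0.45603585 0.30664818 0.02714691] [-0.00325569 -0.25268902 -0.19715934]
side rim [292.27018617 321.80008433] wrist rim [278.54213953 253.26316321]
side crop origin 242 266
```

View pics/s6.png

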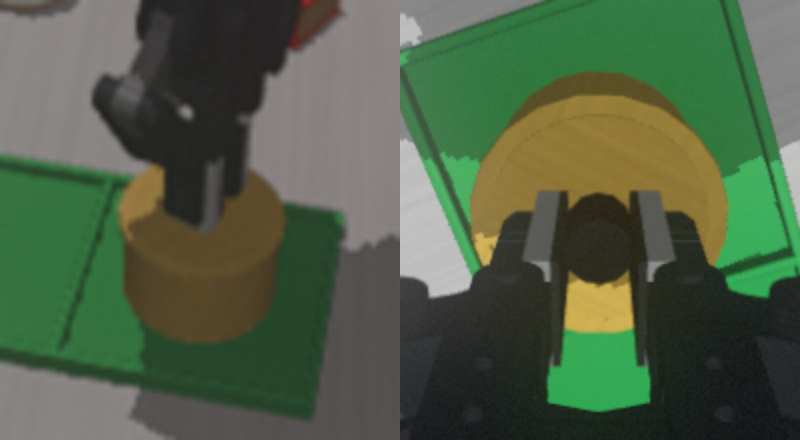

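The lid sits over the tin: in the side view the lid's centre is at x 202 and the tin's at 200.5, and the wrist view agrees. I lower it 1 mm, release and go on to the red matchbox.

>>> carry_out(
  linear=[
    [0,0,-0.06],
    [0,0,0],
    [0,0,0],
    [0,0,0],
    [0,0,0],
    [0,0,0],
    [0,0,0.5],
    [0,0,1],
    [0,0,1],
    [0,0,1],
  ],
  rotation=[
    [0,0,0],
    [0,0,0],
    [0,0,0],
    [0,0,0],
    [0,0,0],
    [0,0,0],
    [0,0,0],
    [0,0,0],
    [0,0,0],
    [0,0,0],
  ],
  grip=[1,1,0.3,0.3,0.3,0.3,0.3,0.3,0.3,0.3],
)

```text
time: 21.55
ee_pos: [0.4558, 0.3066, 0.097]
tcp_rot: [180.0, 0.0, 155.5]
wrist_force: [0.4, 1.2, 0.3]
opening: 0.0299
grasp_force: 0.0
```

>>> carry_out(
  linear=[
    [-0.086,-0.926,0],
    [-0.086,-0.926,0],
    [-0.086,-0.926,0],
    [-0.086,-0.926,0],
    [-0.086,-0.926,0],
    [-0.086,-0.926,0],
    [-0.086,-0.926,0],
    [-0.086,-0.926,0],
    [-0.086,-0.926,0],
    [-0.086,-0.926,0],
    [0,0,-1],
    [0,0,0],
  ],
  rotation=[
    [0,0,0],
    [0,0,0],
    [0,0,-0.47],
    [0,0,-0.47],
    [0,0,0],
    [0,0,0],
    [0,0,0],
    [0,0,0],
    [0,0,0],
    [0,0,0],
    [0,0,0],
    [0,0,0],
  ],
  grip=[-0.5,-0.5,-0.5,-0.5,-0.5,-0.5,-0.5,-0.5,-0.5,-0.5,-0.5,-0.5],
)

```text
time: 22.75
ee_pos: [0.4366, 0.1196, 0.0728]
tcp_rot: [-179.8, -0.2, 147.9]
wrist_force: [-0.1, -1.0, -0.3]
opening: 0.0637
grasp_force: 0.0
```

>>> carry_out(
  linear=[
    [0,0,-1],
    [0,0,-1],
    [0,0,-1],
    [0,0,-1],
    [0,0,-0.3],
    [0,0,0],
    [0,0,0],
    [0,0,0],
    [0,0,0],
    [0,0,0],
    [0,0,0],
  ],
  rotation=[
    [0,0,0],
    [0,0,0],
    [0,0,0],
    [0,0,0],
    [0,0,0],
    [0,0,0],
    [0,0,0],
    [0,0,0],
    [0,0,0],
    [0,0,0],
    [0,0,0],
  ],
  grip=[-0.5,-0.5,-0.5,-0.5,-0.5,-0.5,1,1,1,1,1],
)

```text
time: 23.85
ee_pos: [0.4394, 0.1216, -0.0093]
tcp_rot: [179.9, 0.1, 148.0]
wrist_force: [-1.1, -1.1, 6.5]
opening: 0.039
grasp_force: 31.5
```

>>> carry_out(
  linear=[
    [0,0,0.5],
    [0,0,1],
    [0,0,1],
    [0,0,1],
    [0,0,1],
    [0,0,1],
    [0.555,0.88,0],
    [0.555,0.88,0],
    [0.555,0.88,0],
    [0.555,0.88,0],
    [0.555,0.88,0],
    [0.555,0.88,0],
  ],
  rotation=[
    [0,0,0],
    [0,0,0],
    [0,0,0],
    [0,0,0],
    [0,0,0],
    [0,0,0],
    [0,0,0],
    [0,0,0],
    [0,0,0],
    [0,0,0],
    [0,0,0],
    [0,0,0],
  ],
  grip=[1,1,1,1,1,1,1,1,1,1,1,1],
)

```text
time: 25.05
ee_pos: [0.5056, 0.2278, 0.1001]
tcp_rot: [180.0, 0.0, 148.0]
wrist_force: [1.0, -1.3, -1.1]
opening: 0.0392
grasp_force: 30.7
```

>>> carry_out(
  linear=[
    [0.555,0.88,0],
    [0.555,0.88,0],
    [0.555,0.88,0],
    [0.555,0.88,0],
    [0,0,0],
    [0,0,-1],
    [0,0,-1],
    [0,0,-1],
    [0,0,-1],
    [0,0,-0.5],
    [0,0,-0.3],
    [0,0,0],
  ],
  rotation=[
    [0,0,0],
    [0,0,0],
    [0,0,0],
    [0,0,0],
    [0,0,0],
    [0,0,0],
    [0,0,0],
    [0,0,0],
    [0,0,0],
    [0,0,0],
    [0,0,0],
    [0,0,0],
  ],
  grip=[1,1,1,1,1,1,1,1,1,1,1,1],
)

```text
time: 26.25
ee_pos: [0.5494, 0.2971, 0.0033]
tcp_rot: [-180.0, -0.0, 148.0]
wrist_force: [0.4, -0.6, -0.6]
opening: 0.0393
grasp_force: 30.7
```

Lower 9 mm, release and rise.

>>> carry_out(
  linear=[
    [0,0,-0.2],
    [0,0,-0.15],
    [0,0,-0.07],
    [0,0,0],
    [0,0,0],
    [0,0,0],
    [0,0,0],
    [0,0,0],
    [0,0,0.5],
    [0,0,1],
    [0,0,1],
    [0,0,1],
  ],
  rotation=[
    [0,0,0],
    [0,0,0],
    [0,0,0],
    [0,0,0],
    [0,0,0],
    [0,0,0],
    [0,0,0],
    [0,0,0],
    [0,0,0],
    [0,0,0],
    [0,0,0],
    [0,0,0],
  ],
  grip=[1,1,1,1,-0.5,-0.5,-0.5,-0.5,-0.5,-0.5,-0.5,-0.5],
)

```text
time: 27.45
ee_pos: [0.5496, 0.2974, 0.0666]
tcp_rot: [180.0, 0.0, 148.0]
wrist_force: [0.7, 0.3, -0.4]
opening: 0.0639
grasp_force: 0.0
```

>>> carry_out(
  linear=[
    [0,-0.5,1],
    [0,-0.982,0.7],
    [0,-0.982,0],
    [0.01,-0.982,0],
    [0.01,-0.982,0],
    [0.01,-0.982,0],
    [0.01,-0.982,0],
    [0.01,-0.982,0],
    [0,-0.982,0],
    [0,-0.982,0],
    [0,-0.982,0],
    [0,-0.982,0],
  ],
  rotation=[
    [0,0,0],
    [0,0,0],
    [0,0,0],
    [0,0,0],
    [0,0,0],
    [0,0,0],
    [0,0,0],
    [0,0,0],
    [0,0,0],
    [0,0,0],
    [0,0,0],
    [0,0,0],
  ],
  grip=[-1,-1,-1,-1,-1,-1,-1,-1,-1,-1,-1,-1],
)

```text
time: 28.65
ee_pos: [0.5497, 0.0691, 0.098]
tcp_rot: [-179.9, -0.1, 147.9]
wrist_force: [0.0, 0.2, 0.2]
opening: 0.0852
grasp_force: 0.0
```

>>> carry_out(
  linear=[
    [0,-0.982,0],
    [0,-0.982,0],
    [0,-0.982,0],
    [0,-0.48,0],
    [0,0,0],
    [0,0,-1],
    [0,0,-1],
    [0,0,-1],
    [0,0,-1],
    [0,0,-0.5],
    [0,0,0],
  ],
  rotation=[
    [0,0,0],
    [0,0,0],
    [0,0,0],
    [0,0,0],
    [0,0,0],
    [0,0,0],
    [0,0,0],
    [0,0,0],
    [0,0,0],
    [0,0,0],
    [0,0,0],
  ],
  grip=[-1,-1,-1,-1,-1,-1,-1,-1,-1,-1,-1],
)

```text
time: 29.75
ee_pos: [0.5494, 0.0032, 0.0075]
tcp_rot: [-179.9, -0.1, 148.0]
wrist_force: [-0.1, -0.4, -0.1]
opening: 0.0854
grasp_force: 0.0
```

>>> carry_out(
  linear=[
    [0.06,-0.02,-0.3],
    [0,0,-0.3],
    [0,0,-0.1],
    [0,0,0],
    [0,0,0],
    [0,0,0],
    [0,0,0],
    [0,0,0],
    [0,0,0],
  ],
  rotation=[
    [0,0,0],
    [0,0,0],
    [0,0,0],
    [0,0,0],
    [0,0,0],
    [0,0,0],
    [0,0,0],
    [0,0,0],
    [0,0,0],
  ],
  grip=[-1,-1,-1,-1,1,1,1,1,1],
)

```text
time: 30.65
ee_pos: [0.5522, 0.0024, -0.0042]
tcp_rot: [180.0, 0.1, 148.0]
wrist_force: [-1.2, -0.3, 5.9]
opening: 0.0594
grasp_force: 32.4
```

>>> carry_out(
  linear=[
    [0,0,0.5],
    [0,0,1],
    [0,0,1],
    [0,0,1],
    [0,0,1],
    [0,0,1],
    [-0.239,-0.972,0],
    [-0.239,-0.972,0],
    [-0.239,-0.972,0],
    [-0.239,-0.972,0],
    [-0.239,-0.972,0],
    [-0.239,-0.972,0],
  ],
  rotation=[
    [0,0,0],
    [0,0,0],
    [0,0,0],
    [0,0,0],
    [0,0,0],
    [0,0,0],
    [0,0,0],
    [0,0,0],
    [0,0,0],
    [0,0,0],
    [0,0,0],
    [0,0,0],
  ],
  grip=[1,1,1,1,1,1,1,1,1,1,1,1],
)

```text
time: 31.85
ee_pos: [0.5229, -0.115, 0.1056]
tcp_rot: [180.0, 0.0, 148.0]
wrist_force: [0.8, 0.6, -0.6]
opening: 0.0592
grasp_force: 32.5
```

>>> carry_out(
  linear=[
    [-0.239,-0.972,0],
    [-0.239,-0.972,0],
    [-0.239,-0.972,0],
    [-0.239,-0.972,0],
    [-0.239,-0.972,0],
    [-0.239,-0.972,0],
    [-0.239,-0.972,0],
    [-0.239,-0.972,0],
    [0,0,0],
    [0,0,-1],
    [0,0,-1],
    [0,0,-1],
  ],
  rotation=[
    [0,0,0],
    [0,0,0],
    [0,0,0],
    [0,0,0],
    [0,0,0],
    [0,0,0],
    [0,0,0],
    [0,0,0],
    [0,0,0],
    [0,0,0],
    [0,0,0],
    [0,0,0],
  ],
  grip=[1,1,1,1,1,1,1,1,1,1,1,1],
)

```text
time: 33.05
ee_pos: [0.4851, -0.2692, 0.0448]
tcp_rot: [180.0, 0.0, 148.0]
wrist_force: [-0.6, -0.5, 0.7]
opening: 0.0594
grasp_force: 32.5
```

>>> carry_out(
  linear=[
    [0,0,-1],
    [0,0,-0.8],
    [0,0,-0.3],
    [0,0,-0.12],
    [0,0,0],
    [0,0,0],
  ],
  rotation=[
    [0,0,0],
    [0,0,0],
    [0,0,0],
    [0,0,0],
    [0,0,0],
    [0,0,0],
  ],
  grip=[1,1,1,1,1,1],
)

```text
time: 33.65
ee_pos: [0.4854, -0.2699, 0.0016]
tcp_rot: [180.0, 0.1, 148.0]
wrist_force: [-1.0, -0.2, -0.2]
opening: 0.0592
grasp_force: 32.5
```

>>> carry_out(
  linear=[
    [0,0,0],
    [0,0,0],
    [0,0,0],
    [0,0,0],
    [0,0,0],
    [0,0,0.5],
    [0,0,1],
    [0,0,1],
    [0,0,1],
    [0,0,1],
    [0,0,0.5],
    [0,0,0],
  ],
  rotation=[
    [0,0,0],
    [0,0,0],
    [0,0,0],
    [0,0,0],
    [0,0,0],
    [0,0,0],
    [0,0,0],
    [0,0,0],
    [0,0,0],
    [0,0,0],
    [0,0,0],
    [0,0,0],
  ],
  grip=[-1,-1,-1,-1,-1,-1,-1,-1,-1,-1,-1,-1],
)

```text
time: 34.85
ee_pos: [0.4856, -0.2701, 0.1024]
tcp_rot: [180.0, 0.2, 148.0]
wrist_force: [-0.2, 0.2, -0.1]
opening: 0.0852
grasp_force: 0.0
```

>>> carry_out(
  linear=[
    [0.906,0.806,0],
    [0.906,0.806,0],
    [0.906,0.806,0],
    [0.906,0.806,0],
    [0.906,0.806,0],
    [0.906,0.806,0],
    [0.906,0.806,0],
    [0.906,0.806,0],
    [0.906,0.806,0],
    [0.906,0.806,0],
    [0,0,0],
    [0,0,0],
  ],
  rotation=[
    [0,0,0],
    [0,0,0],
    [0,0,0],
    [0,0,0],
    [0,0,0],
    [0,0,0],
    [0,0,0],
    [0,0,0],
    [0,0,0],
    [0,0,0],
    [0,0,0],
    [0,0,0],
  ],
  grip=[-1,-1,-1,-1,-1,-1,-1,-1,-1,-1,-1,-1],
)

```text
time: 36.05
ee_pos: [0.6656, -0.1083, 0.0992]
tcp_rot: [-179.9, -0.1, 148.0]
wrist_force: [-0.5, 0.0, -0.9]
opening: 0.0854
grasp_force: 0.0
```

>>> carry_out(
  linear=[
    [0,0,-1],
    [0,0,-1],
    [0,0,-1],
    [0,0,-1],
    [0,0,-1],
    [0,0,-0.4],
    [0,0,0],
    [0,0,0],
    [0,0,0],
    [0,0,0],
    [0,0,0],
    [0,0,0],
  ],
  rotation=[
    [0,0,0],
    [0,0,0],
    [0,0,0],
    [0,0,0],
    [0,0,0],
    [0,0,0],
    [0,0,0],
    [0,0,0],
    [0,0,0],
    [0,0,0],
    [0,0,0],
    [0,0,0],
  ],
  grip=[-1,-1,-1,-1,-1,-1,-1,1,1,1,1,1],
)

```text
time: 37.25
ee_pos: [0.6668, -0.1087, -0.006]
tcp_rot: [180.0, 0.1, 148.0]
wrist_force: [-0.6, -0.1, 5.9]
opening: 0.0427
grasp_force: 30.6
```

>>> carry_out(
  linear=[
    [0,0,0.5],
    [0,0,1],
    [0,0,1],
    [0,0,1],
    [0,0,1],
    [0,0,1],
    [-0.451,-0.94,0],
    [-0.451,-0.94,0],
    [-0.451,-0.94,0],
    [-0.451,-0.94,0],
    [-0.451,-0.94,0],
    [-0.451,-0.94,0],
  ],
  rotation=[
    [0,0,0],
    [0,0,0],
    [0,0,0],
    [0,0,0],
    [0,0,0],
    [0,0,0],
    [0,0,0],
    [0,0,0],
    [0,0,0],
    [0,0,0],
    [0,0,0],
    [0,0,0],
  ],
  grip=[1,1,1,1,1,1,1,1,1,1,1,1],
)

```text
time: 38.45
ee_pos: [0.6107, -0.2227, 0.1021]
tcp_rot: [-180.0, -0.1, 148.0]
wrist_force: [0.9, 0.8, -0.8]
opening: 0.0431
grasp_force: 30.6
```

>>> carry_out(
  linear=[
    [-0.451,-0.94,0],
    [-0.451,-0.94,0],
    [-0.451,-0.94,0],
    [-0.451,-0.94,0],
    [0,0,0],
    [0,0,-1],
    [0,0,-1],
    [0,0,-1],
    [0,0,-1],
    [0,0,-0.5],
    [0,0,-0.4],
    [0,0,0],
  ],
  rotation=[
    [0,0,0],
    [0,0,0],
    [0,0,0],
    [0,0,0],
    [0,0,0],
    [0,0,0],
    [0,0,0],
    [0,0,0],
    [0,0,0],
    [0,0,0],
    [0,0,0],
    [0,0,0],
  ],
  grip=[1,1,1,1,1,1,1,1,1,1,1,1],
)

```text
time: 39.65
ee_pos: [0.5754, -0.2962, 0.0038]
tcp_rot: [-180.0, -0.1, 148.0]
wrist_force: [0.5, 0.3, 1.0]
opening: 0.0424
grasp_force: 30.6
```

>>> carry_out(
  linear=[
    [0,0,-0.15],
    [0,0,-0.12],
    [0,0,0],
    [0,0,0],
    [0,0,0],
    [0,0,0],
    [0,0,0],
    [0,0,0.5],
    [0,0,1],
    [0,0,1],
    [0,0,1],
    [0,0,1],
  ],
  rotation=[
    [0,0,0],
    [0,0,0],
    [0,0,0],
    [0,0,0],
    [0,0,0],
    [0,0,0],
    [0,0,0],
    [0,0,0],
    [0,0,0],
    [0,0,0],
    [0,0,0],
    [0,0,0],
  ],
  grip=[1,1,1,-1,-1,-1,-1,-1,-1,-1,-1,-1],
)

```text
time: 40.85
ee_pos: [0.5759, -0.2965, 0.0909]
tcp_rot: [180.0, 0.0, 148.0]
wrist_force: [1.0, -0.2, 0.0]
opening: 0.0851
grasp_force: 0.0
```

>>> carry_out(
  linear=[
    [-0.8,1,0.5],
    [-0.8,1,0.5],
    [-0.8,1,0.5],
    [-0.8,1,0.5],
    [-0.8,1,0],
    [-0.8,1,0],
    [-0.8,1,0],
    [-0.8,1,0],
    [-0.8,1,0],
    [-0.8,1,0],
    [-0.8,1,0],
    [0,0,0],
  ],
  rotation=[
    [0,0,0],
    [0,0,0],
    [0,0,0],
    [0,0,0],
    [0,0,0],
    [0,0,0],
    [0,0,0],
    [0,0,0],
    [0,0,0],
    [0,0,0],
    [0,0,0],
    [0,0,0],
  ],
  grip=[-1,-1,-1,-1,-1,-1,-1,-1,-1,-1,-1,-1],
)

```text
time: 42.05
ee_pos: [0.3987, -0.0751, 0.1305]
tcp_rot: [180.0, 0.1, 148.1]
wrist_force: [1.2, 0.6, -0.3]
opening: 0.0852
grasp_force: 0.0
```

```bash
python3 - <<'E'
from h import *
t=bot.camera('top');s=bot.camera('side')
a=cv2.resize(t[150:260,110:180],(280,440),interpolation=cv2.INTER_CUBIC);b=cv2.resize(t[150:260,360:435],(300,440),interpolation=cv2.INTER_CUBIC)
cv2.imwrite('pics/f1.png',np.hstack([a,b]))
cv2.imwrite('pics/f2.png',cv2.resize(s[130:400,150:400],(556,600),interpolation=cv2.INTER_CUBIC))
M=model('top')
for P in((.4557,.3065,.04),(.5505,.2975,.027),(.4846,-.2697,.035),(.5766,-.2968,.039)):
    q=proj(M,P);o=110 if P[1]>0 else 360-70;print((q-[o,150])*4+1.5)
E
```

```text
[114.78341816 312.249947  ]
[145.44715447 150.37852413]
[421.8477809  281.33194631]
[467.84593213 120.62838884]
```

View pics/f1.png

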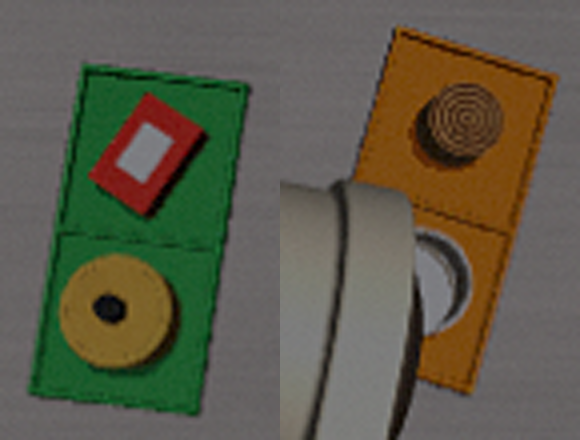

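View pics/f2.png

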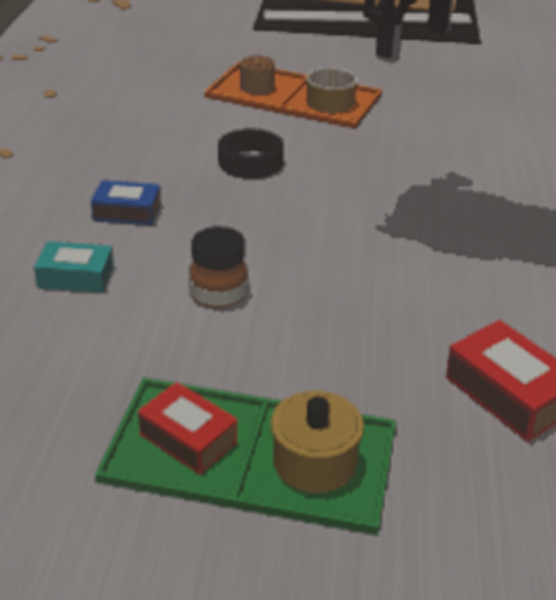

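The final views show everything in place. The red box is flat at (188,425) and the lidded tin at (317,440) in the green tray, with lid and tin both centred on x 317. The coil at (258,75) and the empty tin at (331,90) stand in the orange tray. The blue box, tape and jar have not been moved.

```bash
python3 -c "
from workcell import bot
print(bot.job_done())"
```

```text
the job is handed in; nothing more can be done
None
```

Both kits are made up as asked and the job is handed in, at about 42 s of the 115 s allowed; the final pictures show every piece in its pocket, but no verdict came back.

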